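# Tap the blind thread in a lamp foot

### The arm

A 6-joint arm with a two-finger parallel gripper is mounted at the origin on the work surface. World frame = base frame: x ahead of the robot, y to its left, z up, the work surface at z = 0. Lengths are in mm, angles in rad, forces in N, time in s.
With the tool pointing down it reaches from about 350 to 975 mm from the base axis. Payload 7.1 kg.
Tool frame: the origin (TCP) lies between the finger pads; the fingertips stand 17 mm ahead of it and the grasp point (between the pads) lies 2 mm behind it; z points along the fingers, y is the line along which they close (so a half turn about z gives the same grasp; the last joint's range is limited). The gripper opens to 88 mm and grips with 3 to 60 N. Pads are 20 mm wide; open, the fingers measure 115 mm over their backs; the gripper's body (75 mm by 178 mm) begins 61 mm behind the grasp point.
Start: joints at [1.125, 0.423, 1.63, -0, 1.089, -0.019], TCP at [258.693, 568.932, 239.675] pointing down, gripper open.
Joint ranges: [-3, 3], [-0.9, 2.11], [0.09, 2.58], [-1.31, 4.45], [0.11, 2.69], [-2.54, 2.54]. Speed limits (rad/s): [2.39, 2.39, 3.01, 3.14, 3.14, 3.14].

### API

Orientations are given as a rotation vector (axis times angle).
In Python, from workcell import ctrl gives the robot as it stands.
- The arm moves only by the shell command python3 jog.py 'ROWS' [OPENING]. ROWS is a JSON list of rows, 1 to 5 of them, each of 6 numbers: dx, dy, dz in mm, then a rotation vector rx, ry, rz in rad; each row shifts and turns the commanded pose from where the row before left it, along the tool's axes as they then stand; what a row does not reach is not made up. A row lasts 1/12 s, in which the tool goes at most 41.7 mm and 0.125 rad, less where a joint would pass 70% of its speed; a pose out of reach is approached as far as the arm can. OPENING is the finger opening in mm, set as the command begins (- or left out keeps the last). The fingers move at their own pace and stop on an object; the grip force is fixed at half the most. Time passes only in rows, so rows that do not move let the fingers close. It prints the time, the measured TCP pose, the force, the opening and the grip force at its end.
- ctrl.get_obs(): the state, without advancing time (a new reading comes with each control period).
- ctrl.get_image(name): name is "scene" or "top" or "wrist"; returns a dict with "img" (384x512x3 uint8, red, green, blue), "fx", "fy", "cx", "cy" (pixels), "k1" (the pictures are not rectified: a ray, as slopes to the right and down, at radius r is drawn at 1 + k1 r^2 times it, then the intrinsics apply), "R" (3x3) and "t" (3): a world point X has camera coordinates R X + t. Camera axes: x right, y down, z forward; pixel columns grow to the right and rows downward; lengths in mm; the calibration is good to about 2 mm. A picture is of the moment at which its call begins. There is no depth.
- ctrl.close_job(): hands the job in; it is judged then, once.
The state is a dict: "t": time; "qpos": joint angles; "qvel": joint speeds; "joint_torque": joint torques, N m; "ee_pos": TCP position; "orientation": TCP orientation; "ft_force": force on the tool from outside, world axes, zero at the start; "moment": the same for the moment, N m; "width": finger opening in mm; "grasp_force": force on a finger pad.
Only numpy, scipy, OpenCV 4.12 (cv2) and the standard library are available. Lean on these libraries where they do the work, as an engineer would, in place of code of your own. Each camera call takes 0.05 s, during which the arm holds its last target. There are 200 camera calls.

### The job

Tap the thread in the lamp foot with the tap wrench that already stands in its boss: half a turn forward (clockwise from above), a quarter turn back, half a turn forward again, a quarter back, and then forward until the tap bottoms in its blind hole and the wrench's clutch slips a little; stop there, with no more than a tenth of a turn of slip. Push gently, and leave the other things on the bench where they are.

Things in the scene. Friction and masses are not known exactly. Their poses are not given: they have to be found in the camera images.
- tapunit: The tapping unit: graduated aluminium ring 70 mm across, tap and T-shaped tap wrench, which turn about a vertical axis in the boss of the lamp foot. Fixed. Origin on that axis at the top of the boss, 64 mm above the table; z up. The 28 mm thick hub and the 22 mm shank stand on the axis. A push of over 50 N on the unit, from any side or above, snaps the tap and fails the job.
- blank: The lamp foot to be tapped: dark steel, 110 mm across, 46 mm high, fixed in the middle of a plywood board 220 x 180 x 18 mm with two low clamps. Origin under the board's centre, on the tap's axis, on the table. Nothing on the board but the tapping unit is higher than 70 mm above the table.
- finished: A like board with a finished foot, with a brass stem up to 124 mm above the table and no wrench, at the other side of the table's middle. Fixed, not part of the job. Origin under the board's centre.
- bar_mid (a point): Middle of the wrench's level cross bar, on the tap's axis, 120 mm above the table (it sinks 1.75 mm a turn). The bar is a steel rod 10 mm thick, 156 mm long, reaching 78 mm to either side; the two arms are alike. Shut fingertips reaching down beside an arm, over the ring, can push it round; so can a pinch.
- bar_end (a point): Centre of the 16 mm ball at one end of the cross bar, 70 mm from the axis: shows which way the bar points.
- tap (a joint): How far the tap has been turned in, rad: 0 at the start, growing clockwise seen from above; half a turn is 3.14. Cutting friction is 0.25 N m either way (about 4 N at 58 mm from the axis). It stays where it is left. The hole is blind: the tap stops dead at an angle that differs from foot to foot, between 5.3 and 5.7, and can only be felt.
- wrench (a joint): Slip of the wrench on the tap, rad: 0 at the start, growing clockwise. A friction clutch holds the wrench to the tap up to 0.85 N m (about 15 N at 58 mm), so it slips forward only once the tap has bottomed, and stays where it is left. Slipping beyond 0.7 rad strips the thread. The bar's angle is joint tap plus joint wrench.
- pointer (a joint): Brass drag hand lying on the graduated ring, rad: a finger on the tap pushes it forward, and it stays behind when the tap turns back, so it shows the farthest forward turn so far, on the scale of joint tap. Do not touch it.
- tap_mark (a point): The steel finger on the tap, 26 mm from the axis; its x axis points outward and turns with the tap, at the start along the bar towards bar_end.
- pointer_mark (a point): The drag hand's reading mark, 26 mm from the axis; its x axis points along that of tap_mark while the tap is at its farthest, and stays when the tap turns back.
- locknut: loose brass ring nut, 26 mm across, 8 mm high, lying on the blank's board. Not part of the job. Origin under its centre.
- offcut: loose piece of glass, 45 x 35 x 5 mm, lying on the blank's board. Not part of the job. Origin under its centre.
- spool: loose grey spool, 56 mm across, 40 mm high, far side of the table. Not part of the job. Origin under its centre.
- fluxjar: loose jar, 52 mm across, 75 mm high, far side of the table. Not part of the job. Origin under its centre.
- hammer: loose hammer lying near the right edge of the bench. Not part of the job. Origin under its centre.
- brush: loose brush lying at the left of the bench. Not part of the job. Origin under its centre.

How it is judged (in metres and radians):
On the way, in this order (a step that is already met when the one before it is completed fails the run):
1. the tap has been turned forward about half a turn (at least 2.5 rad) (value of joint tap above 2.5 rad).
2. it has been turned back about a quarter turn (at least 1.1 rad behind the drag hand), not having gone forward more than 4.0 rad (angle between the x axis of tap_mark and the x axis of pointer_mark, either way round above 1.1 rad and value of joint pointer below 4 rad), for 0.1 s.
3. the tap has been turned forward about half a turn again (to at least 4.05 rad) (value of joint tap above 4.05 rad).
4. it has been turned back about a quarter turn again, not having gone forward more than 5.25 rad, that is, not as far as the bottom (angle between the x axis of tap_mark and the x axis of pointer_mark, either way round above 1.1 rad and value of joint pointer below 5.25 rad), for 0.1 s.
5. the tap has bottomed and the clutch has slipped by at least 0.06 rad (value of joint tap above 5.15 rad and value of joint wrench above 0.06 rad), for 0.1 s.
At the end, for the whole second after the job is handed in: The tap is at the bottom of its hole (joint tap over 5.15 rad), the clutch slipped by 0.06 to 0.7 rad (all of step 5 and value of joint wrench below 0.7 rad); the robot touches nothing.
It fails at once if the clutch slips by more than 0.7 rad (value of joint wrench above 0.7 rad).
It fails at once if the tapping unit is pushed with more than 50 N (contact force between the arm and tapunit above 50 N).
It fails at once if a fingers' push on the tapping unit exceeds 50 N (contact force between the fingers and tapunit above 50 N).
It fails at once if another thing on the bench is moved by more than 30 mm (distance of any of locknut, offcut, spool, fluxjar, hammer, brush from where it was at the start of the episode above 0.03 m).
It also fails if it takes over 64 s, if anything falls off the work surface, if the arm or the gripper's body presses on something with over 40 N, if the wrist force passes 120 N, or if a joint passes its speed limit or range.

## Working session

There is one attempt and no reset: what is moved stays moved. The work goes in short steps, Python scripts to look and compute and a shell command to move; the robot and the scene stay as the last step left them, time stands still between calls to the robot, and variables do not carry over. Pictures are saved under pics/ and viewed, at most 10 in all, crops included, and the job is handed in when it is done.

```bash
ls; mkdir -p pics; python3 - <<'E'
from workcell import ctrl
import cv2
o=ctrl.get_obs();print(o['t'],o['ee_pos'],o['orientation'],o['ft_force'],o['width'])
for n in ['scene','top','wrist']:
    d=ctrl.get_image(n);cv2.imwrite(f'pics/{n}0.png',d['img'][:,:,::-1]);print(n,d['fx'],d['cx'],d['cy'],d['k1'],(-d['R'].T@d['t']).round(),d['R'].round(2).tolist())
E
```

```text
jog.py
pics
workcell.py
0.0 [258.47320821 568.45244589 238.90960987] [-6.65200205e-01 -3.07000824e+00  2.39478969e-03] [-1.04779604  0.33429363  0.41307031] 87.77356813801123
scene 448.89388473604765 250.9308383357169 195.87217102785334 -0.04576670358872762 [1340.  325. 1054.] [[-0.4, 0.92, -0.01], [0.7, 0.3, -0.65], [-0.6, -0.26, -0.76]]
top 464.33345489277707 250.95890483659613 195.6622565902703 0.06272214772166308 [ 453.   17. 1352.] [[-0.02, -1.0, 0.03], [-0.99, 0.02, -0.12], [0.12, -0.03, -0.99]]
wrist 273.8611312400007 255.19263918086958 197.07664815397624 -0.016337388021275486 [195. 598. 384.] [[0.41, 0.91, -0.0], [0.88, -0.4, 0.26], [0.23, -0.11, -0.97]]
```

View pics/scene0.png

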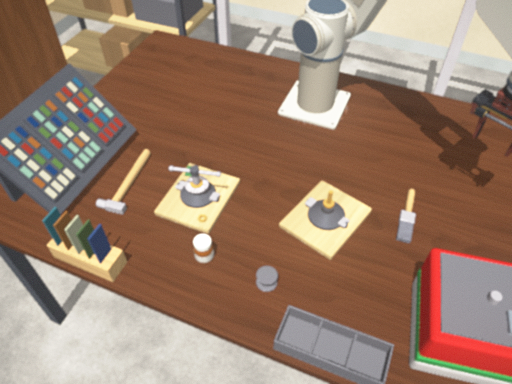

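View pics/top0.png

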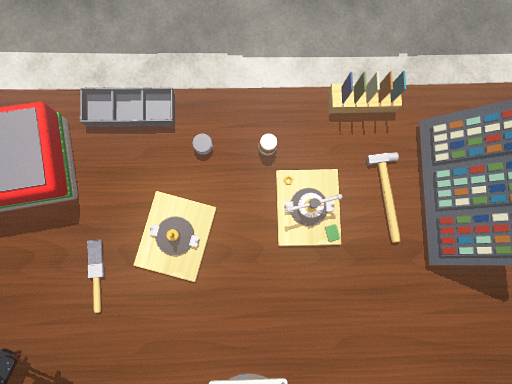

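The blank with its wrench is at about (310,207) in the top view, with the bar running from about (288,208) to (340,197). The finished foot is at (172,237), the jar at (268,144) and the hammer at (388,195). I'll zoom in on the wrench.

```bash
cat > h.py <<'E'
import numpy as np, cv2
from workcell import ctrl
from scipy.spatial.transform import Rotation as Ro
def ray(d,u,v):
    K=np.array([[d['fx'],0,d['cx']],[0,d['fy'],d['cy']],[0,0,1]])
    p=cv2.undistortPoints(np.array([[[u,v]]],float),K,np.array([d['k1'],0,0,0,0.]))[0,0]
    R=np.array(d['R']);return -R.T@np.array(d['t']),R.T@np.array([p[0],p[1],1])
def onz(d,u,v,z):
    c,r=ray(d,u,v);return c+r*(z-c[2])/r[2]
def proj(d,X):
    K=np.array([[d['fx'],0,d['cx']],[0,d['fy'],d['cy']],[0,0,1]])
    R=np.array(d['R']);return cv2.projectPoints(np.array([X],float),cv2.Rodrigues(R)[0],np.array(d['t'],float),K,np.array([d['k1'],0,0,0,0.]))[0][0,0]
E
python3 - <<'E'
from h import *
d=ctrl.get_image('top');a=cv2.resize(d['img'][165:255,265:350],None,fx=6,fy=6,interpolation=cv2.INTER_CUBIC)
e=ctrl.get_image('scene');b=cv2.resize(e['img'][155:240,150:245],None,fx=6,fy=6,interpolation=cv2.INTER_CUBIC)
cv2.imwrite('pics/a1.png',a[:,:,::-1]);cv2.imwrite('pics/b1.png',b[:,:,::-1])
# board: light plywood mask
hsv=cv2.cvtColor(d['img'],cv2.COLOR_RGB2HSV);m=cv2.inRange(hsv,(15,50,150),(35,180,255));m[:,:260]=0;m[:160]=0;m[260:]=0;m[:,350:]=0
c=max(cv2.findContours(m,0,2)[0],key=cv2.contourArea);r=cv2.minAreaRect(c);print(r)
for p in cv2.boxPoints(r):print(p,onz(d,*p,18))
print(onz(d,*r[0],18))
E
```

```text
((308.20477294921875, 207.14317321777344), (76.32427978515625, 63.29818344116211), 88.09085083007812)
[275.30188 170.0566 ] [692.27590802 -94.05159682  18.        ]
[338.56494 167.94783] [ 694.80560705 -279.41132751   18.        ]
[341.10767 244.22975] [ 472.94572694 -276.06312531   18.        ]
[277.8446  246.33852] [470.91432362 -94.54834583  18.        ]
[ 581.54747465 -186.03461993   18.        ]
```

View pics/a1.png

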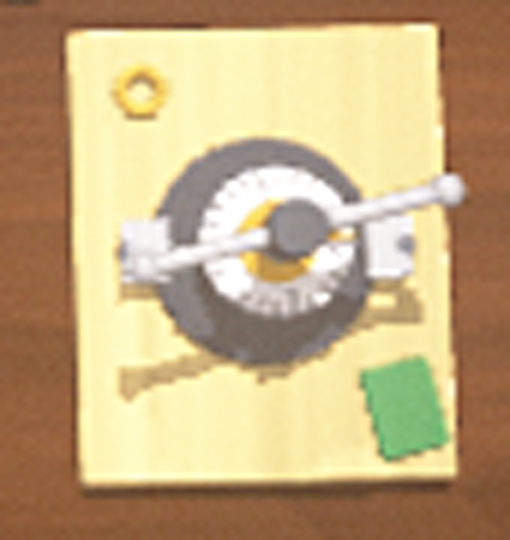

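View pics/b1.png

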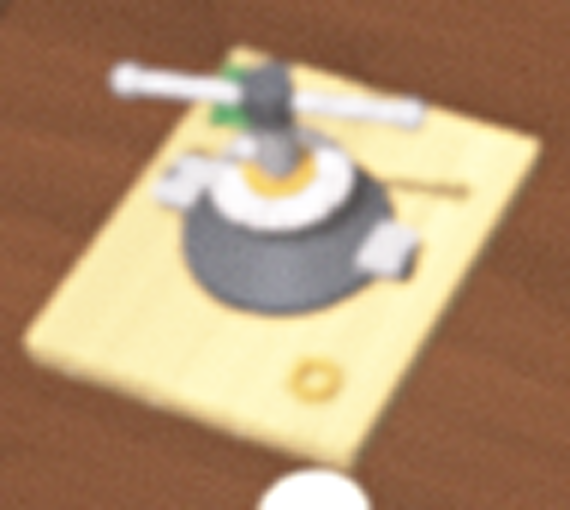

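The top crop shows the ball ends at crop (452,188) and (143,265) and the hub at (298,228). In the scene crop the ends are at (124,78) and (411,113). I'll triangulate them.

```bash
python3 - <<'E'
from h import *
d=ctrl.get_image('top');e=ctrl.get_image('scene')
f=lambda x,y,ox,oy:((x+.5)/6-.5+ox,(y+.5)/6-.5+oy)
P=[]
for (t,s) in [((452,188),(124,78)),((143,265),(411,113))]:
    T=f(*t,265,165);S=f(*s,150,155)
    a=onz(d,*T,120);b=onz(e,*S,120)
    c1,r1=ray(d,*T);c2,r2=ray(e,*S);A=np.stack([r1,-r2],1);k=np.linalg.lstsq(A,c2-c1,rcond=None)[0]
    print(a,b,(c1+k[0]*r1+c2+k[1]*r2)/2,np.linalg.norm(A@k-(c2-c1)));P.append((a+b)/2)
v=P[0]-P[1];print(np.linalg.norm(v),'mid',(P[0]+P[1])/2,'yaw',np.arctan2(v[1],v[0]))
print(onz(d,*f(298,228,265,165),132))
o=ctrl.get_obs();R=Ro.from_rotvec(o['orientation']).as_matrix();print(R.round(3),o['ee_pos'])
E
```

```text
[ 600.12890913 -256.79394603  120.        ] [ 596.48935152 -258.63488794  120.        ] [ 599.68909802 -255.99497579  124.04838891] 0.2158411386305128
[ 568.49035205 -117.40305934  120.        ] [ 562.91806838 -119.89328846  120.        ] [ 567.96466573 -116.85753315  126.10882889] 0.2612381574529522
142.8373227904058 mid [ 582.00667027 -188.18129544  120.        ] yaw -1.3404999244369913
[ 582.31584237 -185.1796555   132.        ]
[[-0.91   0.414 -0.   ]
 [ 0.414  0.91  -0.   ]
 [ 0.    -0.    -1.   ]] [258.64088905 568.8435388  239.47243947]
```

```bash
A='[[-29,-25.9,0,0,0,0],[-29,-25.9,0,0,0,0],[-29,-25.9,0,0,0,0],[-29,-25.9,0,0,0,0],[-29,-25.9,0,0,0,0]]'; unset A
python3 jog.py '[[-29,-25.9,0,0,0,0],[-29,-25.9,0,0,0,0],[-29,-25.9,0,0,0,0],[-29,-25.9,0,0,0,0],[-29,-25.9,0,0,0,0]]' 22
python3 jog.py '[[-29,-25.9,0,0,0,0],[-29,-25.9,0,0,0,0],[-29,-25.9,0,0,0,0],[-29,-25.9,0,0,0,0],[-29,-25.9,0,0,0,0]]'
python3 jog.py '[[-29,-25.9,0,0,0,0],[-29,-25.9,0,0,0,0],[-29,-25.9,0,0,0,0],[-29,-25.9,0,0,0,0],[-29,-25.9,0,0,0,0]]'
```

```text
t: 0.77
ee_pos: [337.3, 389.5, 239.7]
orientation: [0.664, 3.07, 0.0]
ft_force: [-0.4, -0.6, -0.2]
width: 57.8
grasp_force: 0.0
t: 1.18
ee_pos: [415.9, 211.4, 240.0]
orientation: [0.665, 3.07, 0.001]
ft_force: [1.8, 0.4, -0.8]
width: 24.7
grasp_force: 0.0
t: 1.6
ee_pos: [494.3, 33.3, 240.0]
orientation: [0.665, 3.07, 0.0]
ft_force: [0.2, -0.4, -0.6]
width: 22.1
grasp_force: 0.0
```

```bash
python3 jog.py '[[-29,-25.9,0,0,0,0],[-29,-25.9,0,0,0,0],[-29,-25.9,0,0,0,0],[-29,-25.9,0,0,0,0],[-29,-25.9,0,0,0,0]]'
python3 jog.py '[[0,0,0,0,0,0.114],[0,0,0,0,0,0.114],[0,0,0,0,0,0.114],[0,0,0,0,0,0.114]]'
python3 jog.py '[[0,0,0,0,0,0.114],[0,0,0,0,0,0.114],[0,0,0,0,0,0.114],[0,0,0,0,0,0.114],[0,0,0,0,0,0]]'
cat >> h.py <<'E'
AX=np.array([583,-187.])
def st():
    o=ctrl.get_obs();R=Ro.from_rotvec(o['orientation']).as_matrix();p=o['ee_pos'][:2]-AX
    y=np.arctan2(R[1,0],R[0,0])
    print('t',round(o['t'],2),'z',round(o['ee_pos'][2],1),'toolyaw %.3f'%y,'posyaw %.3f r %.1f'%(np.arctan2(p[1],p[0]),np.hypot(*p)),'axis in tool',(R[:2,:2].T@-p).round(1),'q',np.round(o['qpos'],2),'F',(R.T@o['ft_force']).round(1),'w',round(o['width'],1))
E
python3 - <<'E'
from h import *
st();d=ctrl.get_image('wrist');cv2.imwrite('pics/w1.png',d['img'][:,:,::-1])
for s in(70,-70,0):print(proj(d,[583+s*np.cos(1.8),-187+s*np.sin(1.8),120]))
E
```

```text
t: 2.02
ee_pos: [572.7, -144.7, 239.8]
orientation: [0.666, 3.07, 0.0]
ft_force: [0.9, 0.7, 0.9]
width: 22.0
grasp_force: 0.0
t: 2.35
ee_pos: [572.2, -143.2, 239.5]
orientation: [-1.351, -2.836, 0.0]
ft_force: [-0.4, 0.3, -0.4]
width: 21.9
grasp_force: 0.0
t: 2.77
ee_pos: [572.2, -142.7, 239.7]
orientation: [1.954, 2.46, 0.0]
ft_force: [0.2, -0.3, -0.0]
width: 22.0
grasp_force: 0.0
t 2.77 z 239.7 toolyaw 1.799 posyaw 1.809 r 45.6 axis in tool [-45.6   0.5] q [-0.26  0.37  1.71  0.    1.06 -0.49] F [-0.3  0.1  0. ] w 22.0
[255.19998651 173.32673605]
[255.08032566 298.09868759]
[255.13626949 239.75164867]
```

View pics/w1.png

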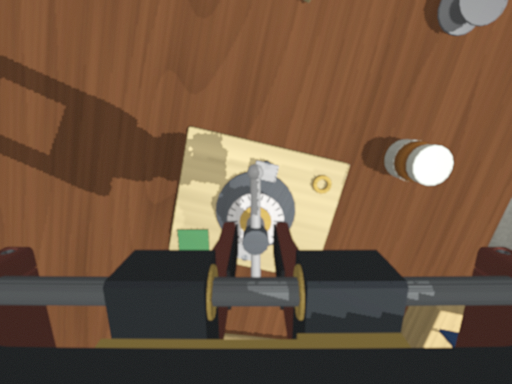

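The wrist view shows the bar vertical at column 255, with the ball at (254,172) and the hub at (256,240). This agrees with the prediction, so I'll lower the fingers to straddle the arm.

```bash
python3 jog.py '[[0,0.5,30,0,0,0],[0,0,30,0,0,0],[0,0,25,0,0,0],[0,0,20,0,0,0],[0,0,15,0,0,0]]' && python3 jog.py '[[0,0,6,0,0,0],[0,0,0,0,0,0]]' >/dev/null
python3 -c "
from h import *
st()"
```

```text
t: 3.23
ee_pos: [571.8, -142.3, 117.7]
orientation: [-1.943, -2.466, 0.001]
ft_force: [0.5, 0.7, 0.5]
width: 21.8
grasp_force: 0.0
t 3.4 z 112.2 toolyaw 1.805 posyaw 1.816 r 46.0 axis in tool [-46.    0.5] q [-0.26  0.54  1.79 -0.    0.82 -0.5 ] F [-0.1  0.1 -0.4] w 22.1
```

```bash
python3 jog.py '[[-0.3,5.4,0,0,0,0.12],[-0.3,5.4,0,0,0,0.12],[-0.3,5.4,0,0,0,0.12],[-0.3,5.4,0,0,0,0.12],[-0.3,5.4,0,0,0,0.12]]'
python3 jog.py '[[-0.3,5.4,0,0,0,0.12],[-0.3,5.4,0,0,0,0.12],[-0.3,5.4,0,0,0,0.12]]'
python3 -c "
from h import *
st()"
```

```text
t: 3.82
ee_pos: [597.8, -144.3, 114.0]
orientation: [-2.592, -1.772, 0.005]
ft_force: [-6.1, -1.0, -3.2]
width: 22.4
grasp_force: 2.6
t: 4.07
ee_pos: [611.4, -152.4, 113.8]
orientation: [-2.867, -1.279, 0.005]
ft_force: [-4.7, 0.2, -3.0]
width: 22.0
grasp_force: 2.6
t 4.07 z 113.8 toolyaw 0.839 posyaw 0.883 r 44.8 axis in tool [-44.8   2. ] q [-0.26  0.59  1.69 -0.    0.87  0.47] F [-3.  -3.6  3. ] w 22.0
```

```bash
python3 jog.py '[[-0.3,5.5,0,0,0,0.12],[-0.3,5.5,0,0,0,0.12],[-0.3,5.5,0,0,0,0.12],[-0.3,5.5,0,0,0,0.12],[-0.3,5.5,0,0,0,0.12]]'
python3 jog.py '[[-0.3,5.5,0,0,0,0.12],[-0.3,5.5,0,0,0,0.12],[-0.3,5.5,0,0,0,0.12]]' >/dev/null
python3 -c "
from h import *
st()"
```

```text
t: 4.48
ee_pos: [625.6, -175.0, 113.8]
orientation: [-3.117, -0.374, 0.006]
ft_force: [-5.0, 3.8, -3.7]
width: 22.1
grasp_force: 2.6
t 4.73 z 113.8 toolyaw -0.121 posyaw -0.094 r 44.3 axis in tool [-44.3   1.2] q [-0.31  0.62  1.63  0.    0.9   1.38] F [-3.6 -5.2  3.3] w 21.9
```

```bash
python3 jog.py '[[-0.3,5.5,0,0,0,0.12],[-0.3,5.5,0,0,0,0.12],[-0.3,5.5,0,0,0,0.12],[-0.3,5.5,0,0,0,0.12],[-0.3,5.5,0,0,0,0.12]]'
python3 jog.py '[[-0.3,5.5,0,0,0,0.12],[-0.3,5.5,0,0,0,0.12],[-0.3,5.5,0,0,0,0.12],[0,0,0,0,0,0]]' >/dev/null
python3 - <<'E'
from h import *
st()
d=ctrl.get_image('wrist');cv2.imwrite('pics/w2.png',d['img'][:,:,::-1])
E
```

```text
t: 5.15
ee_pos: [617.4, -216.1, 114.3]
orientation: [-2.938, 1.108, 0.001]
ft_force: [1.3, 6.1, -3.2]
width: 22.1
grasp_force: 2.6
t 5.48 z 114.7 toolyaw -1.080 posyaw -1.073 r 45.7 axis in tool [-45.7   0.3] q [-0.38  0.61  1.65  0.    0.88  2.27] F [-1.6 -2.3  2.6] w 22.1
```

View pics/w2.png

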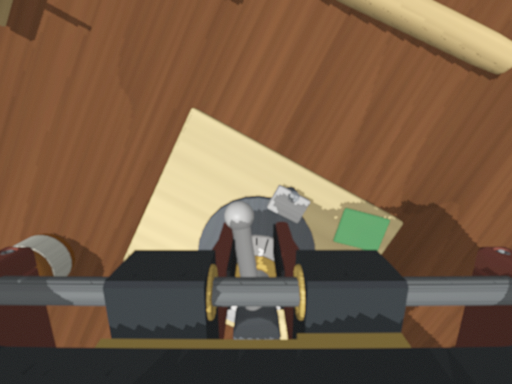

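The ball shows at (238,215) and the bar lies against the trailing finger. I'll measure the bar angle from it, then go back.

```bash
python3 - <<'E'
from h import *
d=ctrl.get_image('wrist');p=onz(d,238,215,119)[:2]-AX;y=np.arctan2(p[1],p[0]);print(np.hypot(*p),y,'tap',1.80-y)
E
python3 jog.py '[[-0.3,-5.5,0,0,0,-0.12],[-0.3,-5.5,0,0,0,-0.12],[-0.3,-5.5,0,0,0,-0.12],[-0.3,-5.5,0,0,0,-0.12],[-0.3,-5.5,0,0,0,-0.12]]' >/dev/null
python3 jog.py '[[-0.3,-5.5,0,0,0,-0.12],[-0.3,-5.5,0,0,0,-0.12],[-0.3,-5.5,0,0,0,-0.12],[-0.3,-5.5,0,0,0,-0.12],[-0.3,-5.5,0,0,0,-0.12]]' >/dev/null
python3 -c "
from h import *
st()"
```

```text
69.0210442975397 -0.9306653980794185 tap 2.7306653980794184
t 6.42 z 114.8 toolyaw 0.133 posyaw 0.093 r 46.8 axis in tool [-46.8  -1.9] q [-0.3   0.62  1.63 -0.    0.89  1.14] F [-1.5  5.1 -1.1] w 21.9
```

```bash
python3 jog.py '[[-0.4,-5.5,0,0,0,-0.12],[-0.4,-5.5,0,0,0,-0.12],[-0.4,-5.5,0,0,0,-0.12],[-0.4,-5.5,0,0,0,-0.12],[-0.4,-5.5,0,0,0,-0.12]]' >/dev/null
python3 jog.py '[[0,0,0,0,0,0],[0,0,0,0,0,0]]' >/dev/null
python3 - <<'E'
from h import *
st()
d=ctrl.get_image('wrist');cv2.imwrite('pics/w3.png',d['img'][:,:,::-1])
E
```

```text
t 7.0 z 115.0 toolyaw 0.722 posyaw 0.688 r 46.6 axis in tool [-46.6  -1.6] q [-0.27  0.6   1.67 -0.    0.87  0.58] F [ 1.4  2.9 -1. ] w 22.0
```

View pics/w3.png

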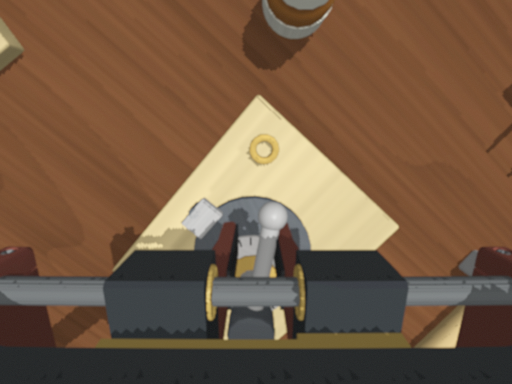

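```bash
python3 - <<'E'
from h import *
d=ctrl.get_image('wrist');p=onz(d,273,216,119)[:2]-AX;y=np.arctan2(p[1],p[0]);print(np.hypot(*p),y,'tap',1.80-y)
E
python3 jog.py '[[0,4,0,0,0,0],[0,0,-20,0,0,0],[0,0,-30,0,0,0],[0,0,-20,0,0,0]]' >/dev/null
python3 jog.py '[[-31,-4,0,0,0,0],[-31,-4,0,0,0,0],[-30,-4,0,0,0,0],[0,0,0,0,0,-0.12],[0,0,0,0,0,-0.12]]' >/dev/null
python3 jog.py '[[0,0,0,0,0,-0.12],[0,0,0,0,0,-0.12],[0,0,0,0,0,-0.12],[0,0,0,0,0,-0.12],[0,0,0,0,0,-0.12]]' >/dev/null
python3 jog.py '[[0,0,0,0,0,-0.12],[0,0,0,0,0,-0.12],[0,0,0,0,0,-0.12],[0,0,0,0,0,-0.12],[0,0,0,0,0,-0.12]]' >/dev/null
python3 jog.py '[[0,0,0,0,0,-0.12],[0,0,0,0,0,-0.12],[0,0,0,0,0,-0.12],[0,0,0,0,0,-0.12],[0,0,0,0,0,-0.12]]' >/dev/null
python3 jog.py '[[0,0,0,0,0,-0.12],[0,0,0,0,0,-0.12],[0,0,0,0,0,-0.12],[0,0,0,0,0,-0.12],[0,0,0,0,0,-0.12]]' >/dev/null
python3 jog.py '[[0,0,0,0,0,-0.12],[0,0,0,0,0,-0.12],[0,0,0,0,0,0]]' >/dev/null
python3 - <<'E'
from h import *
st()
d=ctrl.get_image('wrist');cv2.imwrite('pics/w4.png',d['img'][:,:,::-1])
b=0.565
for s in(70,-70,0):print(proj(d,[583-s*np.cos(b),-187-s*np.sin(b),119]))
E
```

```text
69.99181523130258 0.5677316372195935 tap 1.2322683627804065
t 9.77 z 183.1 toolyaw -2.677 posyaw -2.600 r 47.5 axis in tool [-47.4   3.7] q [-0.39  0.43  1.77  0.    0.94 -2.43] F [-0.2 -0.2  0.1] w 21.8
[249.9043499  187.24292003]
[265.6781915  335.72652293]
[258.42084925 267.46000886]
```

View pics/w4.png

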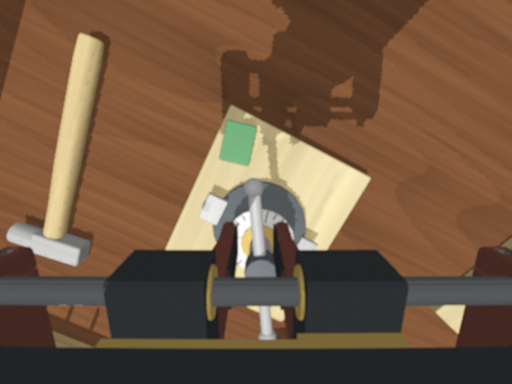

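The ball at (254,187) lies close to its predicted spot, and the tap is at 1.23. I'll lower the fingers and go forward.

```bash
python3 jog.py '[[-1.5,0,25,0,0,0],[0,0,25,0,0,0],[0,0,12,0,0,0],[0,0,6,0,0,0],[0,0,0,0,0,0]]'
python3 jog.py '[[-0.3,5.5,0,0,0,0.12],[-0.3,5.5,0,0,0,0.12],[-0.3,5.5,0,0,0,0.12],[-0.3,5.5,0,0,0,0.12],[-0.3,5.5,0,0,0,0.12]]'
python3 jog.py '[[-0.3,5.5,0,0,0,0.12],[-0.3,5.5,0,0,0,0.12],[-0.3,5.5,0,0,0,0.12],[-0.3,5.5,0,0,0,0.12],[-0.3,5.5,0,0,0,0.12]]' >/dev/null
python3 -c "
from h import *
st()"
```

```text
t: 10.23
ee_pos: [543.5, -210.7, 114.3]
orientation: [0.714, -3.057, -0.003]
ft_force: [-0.7, 0.9, 0.2]
width: 21.8
grasp_force: 0.0
t: 10.65
ee_pos: [539.7, -185.3, 116.8]
orientation: [-0.229, -3.133, 0.003]
ft_force: [-3.5, -6.4, -0.5]
width: 22.4
grasp_force: 2.8
t 11.07 z 116.3 toolyaw 2.396 posyaw 2.457 r 43.1 axis in tool [-43.    2.6] q [-0.3   0.52  1.82 -0.    0.81 -1.13] F [ 2.9 -5.7  0.1] w 22.0
```

```bash
python3 jog.py '[[0,5.5,1,0,0,0.12],[0,5.5,1,0,0,0.12],[-0.2,5.5,0,0,0,0.12],[-0.2,5.5,0,0,0,0.12],[-0.2,5.5,0,0,0,0.12]]' >/dev/null
python3 jog.py '[[-0.2,5.5,0,0,0,0.12],[-0.2,5.5,0,0,0,0.12],[-0.2,5.5,0,0,0,0.12],[-0.2,5.5,0,0,0,0.12],[-0.2,5.5,0,0,0,0.12]]' >/dev/null
python3 -c "
from h import *
st()"
```

```text
t 11.9 z 114.3 toolyaw 1.196 posyaw 1.177 r 43.8 axis in tool [-43.8  -0.8] q [-0.26  0.57  1.72 -0.    0.85  0.12] F [-4.4 -5.2  1.1] w 21.9
```

```bash
python3 jog.py '[[-0.2,5.3,0,0,0,0.12],[-0.2,5.3,0,0,0,0.12],[-0.2,5.3,0,0,0,0.12],[-0.2,5.3,0,0,0,0.12],[-0.2,5.3,0,0,0,0.12]]' >/dev/null
python3 jog.py '[[-0.2,5.3,0,0,0,0.12],[-0.2,5.3,0,0,0,0.12],[0,0,0,0,0,0]]' >/dev/null
cat >> h.py <<'E'
def ball():
    d=ctrl.get_image('wrist');im=d['img'];hsv=cv2.cvtColor(im,cv2.COLOR_RGB2HSV)
    m=cv2.inRange(hsv,(0,0,95),(179,45,255));m[:195]=0;m[235:]=0;m[:,:225]=0;m[:,285:]=0
    g=cv2.GaussianBlur(im,(0,0),1)
    n,l,s,c=cv2.connectedComponentsWithStats(m)
    for i in range(1,n):
        if s[i,4]>60:
            p=onz(d,s[i,0]+s[i,2]/2,s[i,1]+13,118)[:2]-AX;print('blob',s[i],np.hypot(*p).round(1),'yaw %.3f'%np.arctan2(p[1],p[0]))
    return d
E
python3 - <<'E'
from h import *
st();d=ball()
cv2.imwrite('pics/w5.png',d['img'][:,:,::-1])
E
```

```text
t 12.57 z 114.3 toolyaw 0.355 posyaw 0.344 r 45.9 axis in tool [-45.9  -0.5] q [-0.29  0.61  1.64 -0.    0.89  0.93] F [-3.4 -3.3 -0. ] w 22.1
blob [ 225  196   60   39 1870] 72.3 yaw 0.356
```

View pics/w5.png

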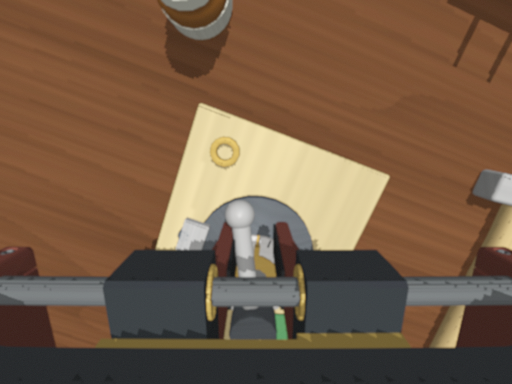

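The ball is at (239,214), so the bar is at about 0.49 and the tap at about 4.45. That lies between 4.05 and 5.25. Next is about a quarter turn back.

```bash
python3 - <<'E'
from h import *
d=ctrl.get_image('wrist');p=onz(d,239,214.5,117)[:2]-AX;y=np.arctan2(p[1],p[0]);print(np.hypot(*p),'tap',1.80+np.pi-y)
E
python3 jog.py '[[-0.3,-5.5,0,0,0,-0.12],[-0.3,-5.5,0,0,0,-0.12],[-0.3,-5.5,0,0,0,-0.12],[-0.3,-5.5,0,0,0,-0.12],[-0.3,-5.5,0,0,0,-0.12]]' >/dev/null
python3 jog.py '[[-0.3,-5.5,0,0,0,-0.12],[-0.3,-5.5,0,0,0,-0.12],[-0.3,-5.5,0,0,0,-0.12],[-0.3,-5.5,0,0,0,-0.12],[-0.3,-5.5,0,0,0,-0.12]]' >/dev/null
python3 -c "
from h import *
st()"
```

```text
69.6201916971328 tap 4.456108560036199
t 13.5 z 115.7 toolyaw 1.570 posyaw 1.455 r 46.0 axis in tool [-45.7  -5.3] q [-0.26  0.55  1.76  0.    0.83 -0.26] F [3.  6.6 0.4] w 21.9
```

```bash
python3 jog.py '[[-0.3,-6,0,0,0,-0.12],[-0.3,-6,0,0,0,-0.12],[-0.3,-6,0,0,0,-0.12],[-0.3,-6,0,0,0,-0.12],[-0.3,-6,0,0,0,-0.12]]' >/dev/null
python3 jog.py '[[0,0,0,0,0,0],[0,0,0,0,0,0]]' >/dev/null
python3 - <<'E'
from h import *
st()
d=ctrl.get_image('wrist')
cv2.imwrite('pics/w6.png',d['img'][150:300,150:360,::-1].repeat(2,0).repeat(2,1))
E
```

```text
t 14.08 z 115.0 toolyaw 2.163 posyaw 2.158 r 45.2 axis in tool [-45.2  -0.2] q [-0.28  0.52  1.82  0.    0.8  -0.88] F [ 1.9  3.3 -1.8] w 22.7
```

View pics/w6.png

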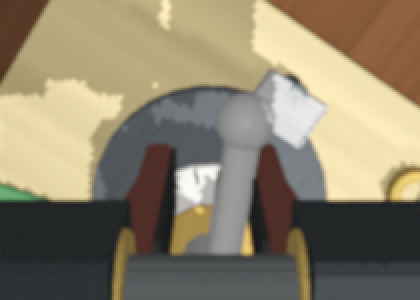

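The ball is at about (271,210), so the bar is at about 2.02 and the tap at about 2.92, which is 1.5 rad back. Now forward toward the bottom. I've used all 10 views, so from here I'll go by force and numbers.

```bash
python3 jog.py '[[-0.3,5.5,0,0,0,0.12],[-0.3,5.5,0,0,0,0.12],[-0.3,5.5,0,0,0,0.12],[-0.3,5.5,0,0,0,0.12],[-0.3,5.5,0,0,0,0.12]]' >/dev/null
python3 jog.py '[[-0.3,5.5,0,0,0,0.12],[-0.3,5.5,0,0,0,0.12],[-0.3,5.5,0,0,0,0.12],[-0.3,5.5,0,0,0,0.12],[-0.3,5.5,0,0,0,0.12]]' >/dev/null
python3 -c "
from h import *
st()"
```

```text
t 14.97 z 113.5 toolyaw 0.957 posyaw 1.001 r 44.7 axis in tool [-44.7   2. ] q [-0.26  0.58  1.7  -0.    0.86  0.35] F [-0.6 -5.5 -2. ] w 22.0
```

```bash
python3 jog.py '[[-0.3,5.5,0,0,0,0.12],[-0.3,5.5,0,0,0,0.12],[-0.3,5.5,0,0,0,0.12],[-0.3,5.5,0,0,0,0.12],[-0.3,5.5,0,0,0,0.12]]' >/dev/null
python3 jog.py '[[-0.3,5.5,0,0,0,0.12],[-0.3,5.5,0,0,0,0.12],[-0.3,5.5,0,0,0,0.12],[-0.3,5.5,0,0,0,0.12]]' >/dev/null
python3 -c "
from h import *
st()"
python3 jog.py '[[-0.1,2.7,0,0,0,0.06],[-0.1,2.7,0,0,0,0.06]]' >/dev/null
python3 -c "
from h import *
st()"
```

```text
t 15.72 z 113.3 toolyaw -0.123 posyaw -0.111 r 44.2 axis in tool [-44.2   0.6] q [-0.32  0.62  1.63  0.    0.9   1.38] F [-4.5 -5.2 -0. ] w 21.9
t 15.88 z 113.3 toolyaw -0.241 posyaw -0.235 r 44.2 axis in tool [-44.2   0.2] q [-0.32  0.62  1.63  0.    0.9   1.49] F [-3.1 -3.2  0.5] w 22.0
```

```bash
python3 jog.py '[[-0.1,2.7,0,0,0,0.06],[-0.1,2.7,0,0,0,0.06]]' >/dev/null;python3 -c "
from h import *
st()"
python3 jog.py '[[-0.1,2.7,0,0,0,0.06],[-0.1,2.7,0,0,0,0.06]]' >/dev/null;python3 -c "
from h import *
st()"
python3 jog.py '[[-0.1,2.7,0,0,0,0.06]]' >/dev/null;python3 -c "
from h import *
st()"
```

```text
t 16.05 z 113.3 toolyaw -0.360 posyaw -0.352 r 44.1 axis in tool [-44.1   0.4] q [-0.33  0.62  1.63  0.    0.9   1.6 ] F [-4.3 -4.3  0.2] w 21.8
t 16.22 z 113.3 toolyaw -0.480 posyaw -0.473 r 44.1 axis in tool [-44.1   0.3] q [-0.34  0.62  1.63  0.    0.9   1.71] F [-3.4 -5.2  1.4] w 21.9
t 16.3 z 113.3 toolyaw -0.540 posyaw -0.533 r 44.0 axis in tool [-44.    0.3] q [-0.34  0.62  1.63  0.    0.89  1.77] F [-3.6 -4.9  0.7] w 22.0
```

```bash
python3 jog.py '[[-0.1,2.7,0,0,0,0.06]]' >/dev/null;python3 -c "
from h import *
st()"
python3 jog.py '[[-0.1,2.7,0,0,0,0.06]]' >/dev/null;python3 -c "
from h import *
st()"
python3 jog.py '[[-0.1,2.7,0,0,0,0.06]]' >/dev/null;python3 -c "
from h import *
st()"
```

```text
t 16.38 z 113.3 toolyaw -0.600 posyaw -0.593 r 44.1 axis in tool [-44.1   0.3] q [-0.35  0.62  1.63  0.    0.89  1.82] F [-3.6 -4.3  1.3] w 22.2
t 16.47 z 113.3 toolyaw -0.660 posyaw -0.654 r 44.0 axis in tool [-44.    0.3] q [-0.35  0.62  1.63  0.    0.89  1.88] F [-4.4 -3.5  1.5] w 22.4
t 16.55 z 113.3 toolyaw -0.720 posyaw -0.712 r 44.0 axis in tool [-44.    0.4] q [-0.36  0.62  1.64  0.    0.89  1.93] F [-5.3 -7.1  1.5] w 22.4
```

```bash
python3 jog.py '[[-0.1,2.7,0,0,0,0.06]]' >/dev/null;python3 -c "
from h import *
st()"
python3 jog.py '[[-0.1,2.7,0,0,0,0.06]]' >/dev/null;python3 -c "
from h import *
st()"
```

```text
t 16.63 z 113.3 toolyaw -0.780 posyaw -0.760 r 43.9 axis in tool [-43.8   0.9] q [-0.36  0.62  1.64  0.    0.89  1.99] F [ -6.1 -10.4   1. ] w 22.3
t 16.72 z 113.4 toolyaw -0.841 posyaw -0.803 r 43.6 axis in tool [-43.6   1.6] q [-0.36  0.61  1.64  0.    0.89  2.05] F [ -7.8 -13.2   1.4] w 22.4
```

The force is rising, so the tap has bottomed at about 5.5. I'll keep going until the force levels off, which means the clutch is slipping.

```bash
python3 jog.py '[[-0.1,2.7,0,0,0,0.06]]' >/dev/null;python3 -c "
from h import *
st()"
python3 jog.py '[[-0.1,2.7,0,0,0,0.06]]' >/dev/null;python3 -c "
from h import *
st()"
python3 jog.py '[[-0.1,2.7,0,0,0,0.05]]' >/dev/null;python3 -c "
from h import *
st()"
```

```text
t 16.8 z 113.4 toolyaw -0.901 posyaw -0.851 r 43.5 axis in tool [-43.5   2.1] q [-0.36  0.61  1.64  0.    0.89  2.1 ] F [ -9.7 -13.9   3.3] w 21.8
t 16.88 z 113.5 toolyaw -0.960 posyaw -0.906 r 43.5 axis in tool [-43.4   2.4] q [-0.37  0.61  1.65  0.01  0.88  2.16] F [ -9.2 -14.    3.6] w 22.3
t 16.97 z 113.4 toolyaw -1.010 posyaw -0.962 r 43.5 axis in tool [-43.4   2.1] q [-0.37  0.61  1.65  0.01  0.88  2.21] F [ -7.8 -14.3   4.4] w 22.2
```

The force has levelled off and the wrench is slipping, by about 0.12 so far. I'll add a little more, then back off and lift.

```bash
python3 jog.py '[[-0.1,2.7,0,0,0,0.05],[-0.1,2.7,0,0,0,0.05],[0,0,0,0,0,0],[0,0,0,0,0,0]]' >/dev/null;python3 -c "
from h import *
st()"
python3 jog.py '[[0,-3,0,0,0,0],[0,-3,0,0,0,0],[0,0,0,0,0,0]]' >/dev/null;python3 -c "
from h import *
st()
d=ctrl.get_image('wrist');im=d['img'];cv2.imwrite('pics/w7.png',im)
for r in range(204,232,4):
    print(r,[int(x) for x in cv2.cvtColor(im,cv2.COLOR_RGB2GRAY)[r,222:292:3]])
"
```

```text
t 17.3 z 113.4 toolyaw -1.108 posyaw -1.085 r 43.8 axis in tool [-43.7   1. ] q [-0.38  0.61  1.66  0.    0.88  2.3 ] F [ -6.9 -13.2   5.3] w 22.6
t 17.55 z 113.6 toolyaw -1.107 posyaw -0.985 r 45.0 axis in tool [-44.6   5.4] q [-0.37  0.61  1.65  0.    0.88  2.3 ] F [-4.1 -2.5  0.9] w 21.9
204 [220, 216, 183, 167, 169, 165, 151, 121, 102, 125, 123, 127, 124, 125, 121, 125, 124, 159, 149, 149, 151, 152, 151, 153]
208 [197, 177, 193, 197, 195, 190, 180, 163, 133, 92, 91, 122, 99, 91, 113, 118, 113, 119, 138, 150, 149, 147, 150, 151]
212 [162, 197, 207, 209, 207, 202, 194, 179, 156, 117, 81, 87, 86, 83, 83, 86, 84, 82, 81, 82, 103, 139, 150, 148]
216 [180, 203, 213, 226, 226, 211, 200, 186, 164, 128, 80, 84, 83, 84, 84, 86, 83, 81, 82, 82, 84, 84, 85, 116]
220 [167, 201, 168, 168, 203, 164, 157, 166, 150, 115, 81, 85, 84, 84, 83, 86, 85, 82, 81, 80, 82, 84, 85, 83]
224 [120, 179, 164, 144, 146, 144, 142, 137, 124, 87, 81, 86, 84, 84, 84, 85, 84, 63, 56, 53, 54, 53, 74, 84]
228 [77, 64, 145, 131, 134, 134, 134, 134, 132, 92, 83, 87, 84, 85, 84, 86, 85, 54, 42, 54, 52, 55, 58, 83]
```

```bash
python3 -c "
from h import *
d=ctrl.get_image('wrist');p=onz(d,236.5,214,116.5)[:2]-AX;y=np.arctan2(p[1],p[0]);print(np.hypot(*p),'sum',1.80+np.pi-y)"
python3 jog.py '[[0,-1.5,0,0,0,-0.08],[0,0,0,0,0,-0.06],[0,0,0,0,0,0]]';python3 jog.py '[[0,0,-10,0,0,0],[0,0,-30,0,0,0],[0,0,-40,0,0,0],[0,0,-30,0,0,0],[0,0,0,0,0,0]]'
python3 -c "
from h import *
st()
d=ctrl.get_image('wrist');im=d['img']
for s in [5.5,5.6,5.7,5.8,5.9]:
    b=4.94-s;print(s,proj(d,[583+70*np.cos(b),-187+70*np.sin(b),110+6.5]).round(1))
g=cv2.cvtColor(im,cv2.COLOR_RGB2HSV)
u,v=proj(d,[583+70*np.cos(-.8),-187+70*np.sin(-.8),116.5]).astype(int);print(u,v)
for r in range(v-14,v+15,3): print(r,im[r,u-30:u+31:3].min(1).tolist())
"
```

```text
68.8694411109629 sum 5.820076819603978
t: 17.9
ee_pos: [608.6, -225.2, 113.8]
orientation: [2.782, -1.458, 0.001]
ft_force: [0.3, 0.1, -0.9]
width: 21.7
grasp_force: 0.7
t: 18.32
ee_pos: [611.9, -226.8, 231.8]
orientation: [-2.779, 1.464, -0.019]
ft_force: [0.5, -0.2, 0.2]
width: 22.0
grasp_force: 0.0
t 18.32 z 231.8 toolyaw -0.970 posyaw -0.942 r 49.2 axis in tool [-49.1   1.3] q [-0.37  0.47  1.58 -0.    1.08  2.17] F [ 0.5 -0.3 -0.2] w 22.0
5.5 [229.  183.5]
5.6 [235.7 181.1]
5.7 [242.7 179.3]
5.8 [249.8 178.2]
5.9 [257.  177.8]
245 178
164 [172, 172, 171, 170, 171, 169, 167, 166, 166, 167, 167, 169, 171, 170, 169, 166, 165, 166, 166, 164, 165]
167 [171, 172, 172, 171, 170, 171, 170, 169, 166, 166, 166, 168, 169, 170, 171, 169, 167, 165, 164, 165, 165]
170 [171, 171, 173, 171, 171, 171, 171, 170, 169, 168, 167, 164, 166, 168, 169, 170, 170, 168, 165, 163, 164]
173 [173, 172, 172, 172, 172, 172, 170, 171, 171, 167, 170, 172, 162, 159, 168, 169, 169, 171, 168, 166, 161]
176 [174, 174, 172, 171, 172, 172, 171, 171, 170, 174, 201, 202, 192, 160, 158, 162, 165, 169, 171, 169, 170]
179 [169, 173, 174, 171, 171, 170, 172, 172, 170, 187, 213, 223, 202, 175, 118, 108, 106, 113, 131, 145, 150]
182 [169, 168, 171, 174, 171, 171, 170, 154, 127, 181, 208, 211, 198, 172, 120, 119, 118, 118, 114, 141, 152]
185 [173, 170, 169, 169, 172, 172, 144, 115, 120, 144, 187, 192, 180, 146, 118, 120, 117, 119, 129, 149, 149]
188 [176, 174, 171, 169, 167, 132, 117, 121, 122, 123, 161, 197, 193, 153, 121, 119, 116, 119, 115, 121, 147]
191 [175, 176, 176, 171, 136, 120, 121, 121, 124, 123, 158, 209, 203, 164, 119, 118, 117, 119, 115, 99, 89]
```

The final sum of tap and wrench is about 5.80, with the bottom felt at about 5.5. That makes the slip about 0.25–0.3 rad, inside the limits. The fingers are clear, so I'll hand in.

```bash
python3 -c "
from workcell import ctrl
print(ctrl.close_job())"
```

```text
the job is handed in; nothing more can be done
None
```

I tapped the thread as asked and handed the job in, verdict not shown: the tap bottomed at about 5.5 rad, the clutch slipped about 0.25–0.3 rad by my estimate (limit about 0.63), pushes as measured at the wrist stayed under 20 N, and the arm was lifted clear.

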